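Open the double-latched chip carrier case

ROBOT

A 6-joint arm with a two-finger parallel gripper is mounted at the origin on the work surface. World frame = base frame: x ahead of the robot, y to its left, z up, the work surface at z = 0. Lengths are in m, angles in degrees, forces in N, time in s.
With the tool pointing down it reaches from about 0.375 to 0.9 m from the base axis. Payload 3.1 kg.
Tool frame: the origin (TCP) lies midway between the tips of the shut fingers; the grasp point (between the pads) lies bot.hold_point_z behind it (bot.hold_point_z is the distance from the TCP to the grasp point, in m); z points along the fingers, y is the direction in which the jaws open and shut (so a half turn about z gives the same grasp; the last joint's range is limited). The gripper opens to 87 mm and grips with 3 to 60 N. Pads are 19 mm wide; open, the fingers measure 117 mm over their backs; the gripper's body (75 mm by 190 mm) begins 51 mm behind the grasp point.
Start: joints at [-84.884, 30.224, 82.088, -0, 67.689, -10.227], TCP at [0.165, -0.603, 0.223] pointing down, gripper open.
Joint ranges: [-176.69, 176.69], [-43.24, 126.21], [12.49, 139.97], [-82, 262], [0, 151.66], [-163.58, 163.58]. Speed limits (degrees/s): [159.86, 159.86, 180, 180, 180, 180].

INTERFACE

Orientations are given as a 3x3 rotation matrix whose columns are the frame's x, y, z axes.
In Python, from rig import bot, vision, hand_in gives the robot as it stands. The module is installed in compiled form; this text tells all that it offers.
- The arm moves only by the shell command python3 -m handwheel 'ROWS'. ROWS is JSON, a list of rows, each an object of numbers: "hand": the gripper's target within -1 to 1 (fully open at 1, half-way at 0, shut at -1); "dx", "dy", "dz": the shift along the world's x, y, z in cm; "wx", "wy", "wz": the turn, a rotation vector about the world's x, y, z in rad. In form: [{"hand": .., "dx": .., "dy": .., "dz": .., "wx": .., "wy": .., "wz": ..}, ...]. A call has 1 to 10 rows; each row shifts and turns the commanded pose from where the row before left it; what a row does not reach is not made up. A row lasts 1/10 s, in which the tool goes at most 50 mm and 8.59 degrees, less where a joint would pass 70% of its speed; a pose out of reach is approached as far as the arm can. A call with a gripper value outside its range is refused whole. The fingers move at their own pace and stop on an object; the grip force is fixed at half the most. Time passes only in rows, so rows that do not move let the fingers close. It gives the time, the measured TCP pose, the force and the opening at its end, in the units of the state.
- bot.read_state(): the state, without advancing time (a new reading comes with each control period).
- vision.capture(name): name is "side" or "top"; returns (picture, depth): 480x640x3 uint8, red, green, blue; 480x640 float32, m along the optical axis (not along the pixel's ray), 0 where there is no reading.
- vision.get_calibration(name): a dict with "fx", "fy", "cx", "cy" (pixels), "rvec" (rotation vector, rad) and "tvec" (3), from world to camera coordinates, as OpenCV has them. Camera axes: x right, y down, z forward; pixel columns grow to the right and rows downward; lengths in m; the calibration is good to about 2 mm. A picture is of the moment at which its call begins. get_calibration takes no time and is no camera call.
- hand_in(): hands the job in, once; it reports no verdict.
The state is a dict: "time_s": time; "joint_positions": joint angles; "qvel": joint speeds; "tau": joint torques, N m; "position": TCP position; "tcp_rot": TCP orientation; "force": force on the tool from outside, world axes, zero at the start; "moment": the same for the moment, N m; "opening": opening from 0.0 (shut) to 1.0 (fully open).
Only numpy, scipy, OpenCV 4.12 (cv2) and the standard library are available. Lean on these libraries where they do the work, as an engineer would, in place of code of your own. Each camera call takes 0.05 s, during which the arm holds its last target.

TASK

Open the ivory chip carrier case on the bench. Draw its slide bolt fully back towards the front, lift the lid a little by its bar handle until the hidden safety catch stops it, then feel along the sunken finger slot for the catch lug and push it gently home to the left to free the lid, and raise the lid well open, 60 degrees or more, and leave it standing. Press on the lug and the slot with no more than 18 N, do not pull the lid against the catch with more than 25 N, and leave the other things on the bench where they are.

Things in the scene. Friction and masses are not known exactly. Their poses are not given: they have to be found in the camera images.
- case: ivory case fixed to the bench: box 200 (x) x 260 (y) x 90 mm high, plus a 75 mm deep block of the same height across its front. Origin: centre of the box's underside; x points from the front (robot side) to the hinge side, y to the left seen from the robot. The lid's front edge is at x = -100 mm and its top at z = 98.5 mm, the block's front face at x = -175 mm.
- bolt (a joint): travel in m of the steel slide bolt on the block's left part: 0 = shut (its tongue lies over the lid's front edge), 0.026 = fully drawn back against its stop, moving in the case's -x direction. It drags with about 4 N and stays where it is left. Fully back means more than 0.021.
- bolt_knob (a point): grip point of the bolt's upright dark round knob, 18 mm in diameter, to be taken from above: 12 mm below the knob's flat top, 20 mm above its foot. With the bolt shut it is at case (-140, 90, 127.5) mm. The bolt plate at the foot is 34 mm wide (y).
- lid (a joint): lid angle in rad: 0 closed, 1.25 end of swing. Lid about 0.3 kg; hinge friction holds it at any angle; it takes 4 to 7 N upward at the handle. With the bolt back it lifts freely to about 0.08 (13 mm at the handle), where the catch stops it; with the catch freed it swings all the way. With the lid down the catch is locked: raise it above 0.04 first; a lid pulled up hard makes it drag.
- lid_handle (a point): middle of the lid's round steel bar handle, 12 mm in diameter and 110 mm long along the case's y, 35 mm above the lid's top; at case (-60, 0, 133.5) mm when closed. Its axes are the lid's. Being round, it can turn between the fingers as the lid swings.
- lid_hinge (a point): a point on the hinge axis, at case (100, 0, 93) mm; the axis runs along the case's y
- striker: steel frame hanging under the lid at its front, inside the case, which the hidden catch hook holds; origin on the hinge axis, axes those of the lid. Not to be handled.
- catch_block: right and middle part of the ivory block across the case's front, 75 (x) x 180 (y) x 90 mm high; it holds the finger slot, open at the top, and the hidden catch: the lug in the slot, a linkage and a hook inside. Origin: centre of its underside, at case (-137.5, -40, 0) mm; axes those of the case.
- slot_start (a point): point at rim height (90 mm) on the slot's centre line, at case (-135, -78, 90) mm, always to the right of the lug: shut fingers can go down here, to about 12 mm above the floor, clear of the ajar lid. The slot is 50 mm wide (case x -160 to -110 mm), 155 mm long (case y -105 to +50 mm), 40 mm deep (floor 50 mm above the bench).
- tray: flat black tray, 70 x 70 x 14 mm, by the case's right side; bystander; origin centre of underside
- vial: small amber jar, 32 mm across and 70 mm high, by the case's left side; bystander; origin centre of underside
- tweezers: steel tweezers, about 120 mm long, 6 mm high, lying in front of the case; bystander; origin at its middle, at bench height
- driver: screwdriver, 150 mm, lying by the case's right front; bystander; origin at bench height below it
- dish: white dish, 90 mm across, 25 mm high, far left; bystander; origin centre of underside
- wafer_ring: flat steel ring, 110 mm across, 6 mm high, far right; bystander; origin centre of underside
- rinse: white bottle, 60 mm across, 130 mm high, far right; bystander; origin centre of underside
- slot_floor (a point): point on the slot's floor at case (-135, 0, 50) mm. Around here stands the steel catch lug, 30 (x) x 14 (y) x 30 mm high, top 80 mm above the bench; its centre's y is unmeasured, anywhere from case -30 to +28 mm. It slides to case +y (left) with 3 to 6 N drag over some 12 mm, all but the last 2 needed to free the lid, up to a firm stop (several N per mm), and stays where left.

How it is judged:
By the outcome, as a careful person would: the job done as asked, in the order asked, and still so for the second after the job is handed in, with the robot touching nothing.
It also fails if it takes over 61 s, if anything falls off the work surface, if the arm or the gripper's body presses on something with over 40 N, if the wrist force passes 120 N, or if a joint passes its speed limit or range.

## Working session

There is one attempt and no reset: what is moved stays moved. The work goes in short steps, Python scripts to look and compute and a shell command to move; the robot and the scene stay as the last step left them, time stands still between calls to the robot, and variables do not carry over. Pictures are saved under pics/ and viewed, and the job is handed in when it is done.

```bash
mkdir -p pics; ls; python3 - <<'E'
from rig import bot, vision
import cv2, numpy as np
s=bot.read_state(); print(s, bot.hold_point_z)
for n in("side","top"):
    p,d=vision.capture(n); cv2.imwrite(f"pics/{n}0.png",p[:,:,::-1]); np.save(f"pics/{n}0.npy",d); np.save(f"pics/{n}0c.npy",p); print(vision.get_calibration(n))
E
```

```text
pics
{'time_s': 0.0, 'joint_positions': array([-8.48823081e+01,  3.02789425e+01,  8.21571950e+01, -1.82505390e-03,
        6.76867935e+01, -1.02289582e+01]), 'qvel': array([-0.02549223,  0.05212708,  0.03854444,  0.07367446, -0.00684672,
        0.09835179]), 'tau': array([ 5.60732303e-05, -4.40035951e+01, -1.76594371e+01,  6.32677088e-02,
        5.82945021e-02, -1.64955268e-04]), 'position': array([ 0.16534739, -0.6019745 ,  0.22156738]), 'tcp_rot': array([[ 9.64339084e-01,  2.64669762e-01, -2.20737595e-04],
       [ 2.64669620e-01, -9.64336786e-01,  2.13436752e-03],
       [ 3.52037161e-04, -2.11667655e-03, -9.99997698e-01]]), 'force': array([-0.27458289,  0.72654541,  0.34173723]), 'moment': array([-0.04314825,  0.01800499, -0.02254756]), 'opening': 1.0013679228309127} 0.0187
{'fx': 595.7430820779902, 'fy': 595.7430820779902, 'cx': 313.115076407523, 'cy': 246.07475906778745, 'rvec': array([ 0.15271819, -2.64783757,  1.53001647]), 'tvec': array([0.57813919, 0.14644779, 1.34013035])}
{'fx': 568.4430389318696, 'fy': 568.4430389318696, 'cx': 314.74886254919915, 'cy': 240.43424750106863, 'rvec': array([ 2.12041009, -2.17689319,  0.09875771]), 'tvec': array([0.02931765, 0.60291831, 1.40193178])}
```

View pics/top0.png

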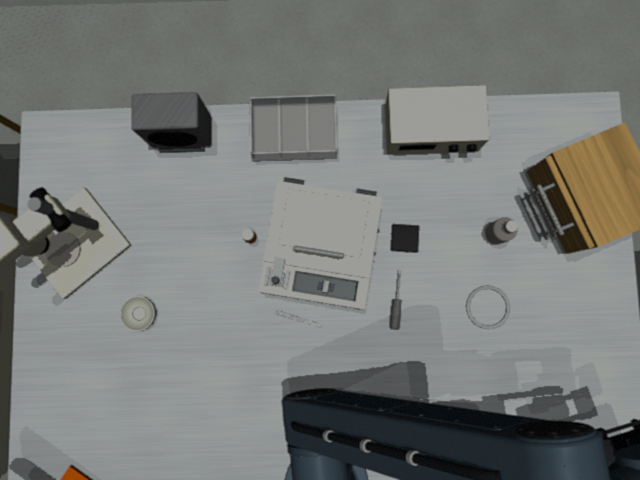

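View pics/side0.png

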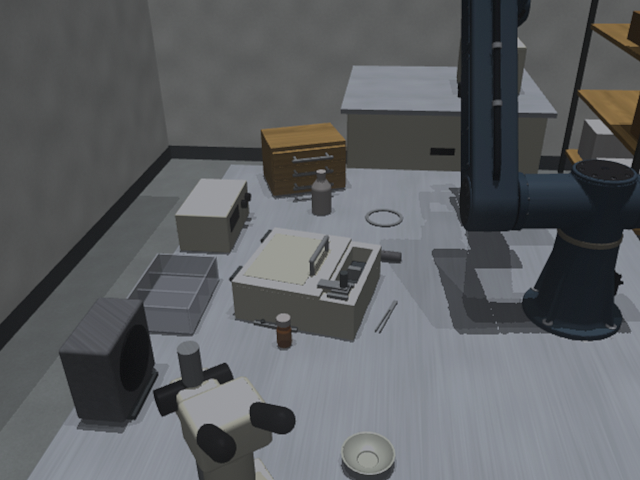

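The top view shows the case near (322,245), knob near (276,281) and slot with the lug near (325,286). I'll zoom in to measure.

```bash
cat > h.py <<'E'
import numpy as np, cv2
from rig import bot, vision
def ray(n,u,v,z):
    c=vision.get_calibration(n); R=cv2.Rodrigues(np.array(c['rvec']))[0]; t=np.array(c['tvec'])
    o=-R.T@t; d=R.T@np.array([(u-c['cx'])/c['fx'],(v-c['cy'])/c['fy'],1])
    return o+d*(z-o[2])/d[2]
def cloud(n,dep):
    c=vision.get_calibration(n); R=cv2.Rodrigues(np.array(c['rvec']))[0]; t=np.array(c['tvec'])
    v,u=np.mgrid[:480,:640]; P=np.stack([(u-c['cx'])/c['fx']*dep,(v-c['cy'])/c['fy']*dep,dep],-1)
    return (P-t)@R
def proj(n,p):
    c=vision.get_calibration(n)
    return cv2.projectPoints(np.array(p,float).reshape(-1,1,3),np.array(c['rvec']),np.array(c['tvec']),np.array([[c['fx'],0,c['cx']],[0,c['fy'],c['cy']],[0,0,1.]]),None)[0].reshape(-1,2)
E
python3 - <<'E'
import cv2
a=cv2.imread('pics/top0.png')[165:325,240:400]; cv2.imwrite('pics/top0z.png',cv2.resize(a,(600,600),interpolation=cv2.INTER_CUBIC))
a=cv2.imread('pics/side0.png')[215:345,225:405]; cv2.imwrite('pics/side0z.png',cv2.resize(a,(792,572),interpolation=cv2.INTER_CUBIC))
E
```

```text
(no output)
```

View pics/top0z.png

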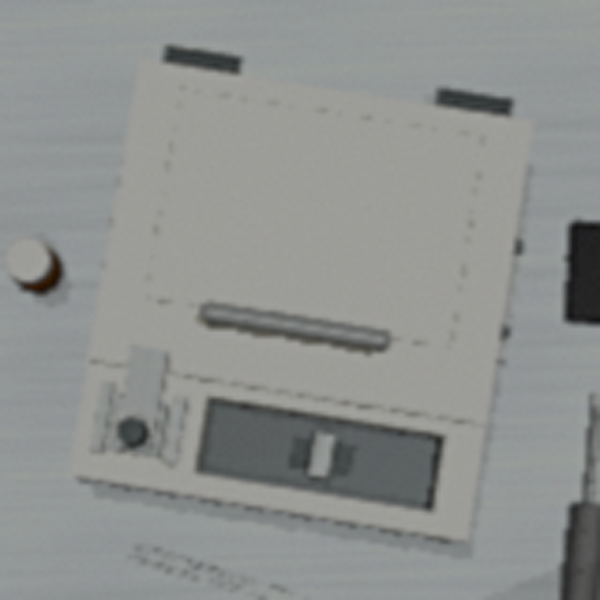

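View pics/side0z.png

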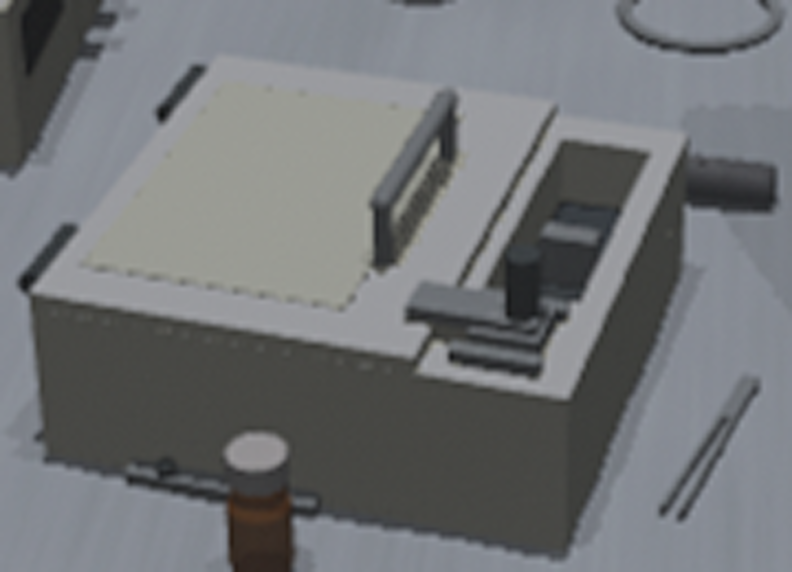

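```bash
python3 - <<'E'
from h import *
def Z(x,y,z): return ray('top',240+(x+.5)/3.75-.5,165+(y+.5)/3.75-.5,z)
obs=[((208,398),(-110,50,90)),((442,436),(-110,-105,90)),((196,470),(-160,50,90)),((432,508),(-160,-105,90)),((75,478),(-175,130,90)),((468,543),(-175,-130,90)),((133,431),(-140,90,139.5)),((296,326),(-60,0,139.5)),((533,117),(100,-130,98.5))]
W=np.array([Z(*p,q[2]/1000)[:2] for p,q in obs]); C=np.array([q[:2] for _,q in obs])/1000
cm,wm=C.mean(0),W.mean(0); H=(C-cm).T@(W-wm); a=np.arctan2(H[0,1]-H[1,0],H[0,0]+H[1,1])
R=np.array([[np.cos(a),-np.sin(a)],[np.sin(a),np.cos(a)]]); t=wm-R@cm
print(np.degrees(a),t); print(((C@R.T+t-W)*1000).round(1))
lug=Z(322,455,.08)[:2]; print('lug',R.T@(lug-t)*1000)
np.savez('case.npz',R=R,t=t,a=a)
f=lambda x,y:(R@np.array([x,y])/1000+t).round(4)
for n,p in dict(knob=(-140,90),handle=(-60,0),start=(-135,-78),hinge=(100,0)).items(): print(n,f(*p))
print('ex',R[:,0],'ey',R[:,1])
# check with depth, side
d=np.load('pics/top0.npy');P=cloud('top',d)
for p in [(296,200),(322,455),(133,431)]:
    v=int(165+p[1]/3.75);u=int(240+p[0]/3.75);print(P[v,u])
im=cv2.imread('pics/side0.png')
pts=[(-140,90,139.5),(-175,130,90),(-175,-130,90),(-60,55,133.5),(-60,-55,133.5),(-110,-105,90)]
w=[[*f(*p[:2]),p[2]/1000] for p in pts]
pp=proj('side',w);print(((pp-[225,215])*4.4).round())
E
```

```text
-10.379897743291435 [ 0.62448526 -0.00752619]
[[ 0.8 -0.1]
 [ 1.3 -2.6]
 [-2.3  0.3]
 [-2.1 -1.5]
 [ 0.5  3.6]
 [ 1.4 -1.2]
 [ 1.   0.6]
 [ 0.7  0.6]
 [-1.3  0.4]]
lug [-135.3052947   -28.26326944]
knob [0.503  0.1062]
handle [0.5655 0.0033]
start [ 0.4776 -0.0599]
hinge [ 0.7228 -0.0255]
ex [ 0.98363475 -0.18017405] ey [0.18017405 0.98363475]
[0.65081947 0.00270888 0.09762758]
[ 0.48635968 -0.00971011  0.0771268 ]
[0.50322798 0.10571523 0.14086234]
[[521. 253.]
 [571. 398.]
 [687. 131.]
 [383. 203.]
 [446.  98.]
 [561. 137.]]
```

```bash
A='{"hand":0,"dx":1.69,"dy":3.54,"dz":0,"wz":-0.02245}'; true
python3 -m handwheel '[{"hand":0,"dx":1.69,"dy":3.54,"wz":-0.0225},{"hand":0,"dx":1.69,"dy":3.54,"wz":-0.0225},{"hand":0,"dx":1.69,"dy":3.54,"wz":-0.0225},{"hand":0,"dx":1.69,"dy":3.54,"wz":-0.0225},{"hand":0,"dx":1.69,"dy":3.54,"wz":-0.0225},{"hand":0,"dx":1.69,"dy":3.54,"wz":-0.0225},{"hand":0,"dx":1.69,"dy":3.54,"wz":-0.0225},{"hand":0,"dx":1.69,"dy":3.54,"wz":-0.0225},{"hand":0,"dx":1.69,"dy":3.54,"wz":-0.0225},{"hand":0,"dx":1.69,"dy":3.54,"wz":-0.0225}]'
```

```text
invalid input
```

```bash
python3 -m handwheel '[{"hand":0,"dx":1.69,"dy":3.54,"dz":0,"wx":0,"wy":0,"wz":-0.0225},{"hand":0,"dx":1.69,"dy":3.54,"dz":0,"wx":0,"wy":0,"wz":-0.0225},{"hand":0,"dx":1.69,"dy":3.54,"dz":0,"wx":0,"wy":0,"wz":-0.0225},{"hand":0,"dx":1.69,"dy":3.54,"dz":0,"wx":0,"wy":0,"wz":-0.0225},{"hand":0,"dx":1.69,"dy":3.54,"dz":0,"wx":0,"wy":0,"wz":-0.0225},{"hand":0,"dx":1.69,"dy":3.54,"dz":0,"wx":0,"wy":0,"wz":-0.0225},{"hand":0,"dx":1.69,"dy":3.54,"dz":0,"wx":0,"wy":0,"wz":-0.0225},{"hand":0,"dx":1.69,"dy":3.54,"dz":0,"wx":0,"wy":0,"wz":-0.0225},{"hand":0,"dx":1.69,"dy":3.54,"dz":0,"wx":0,"wy":0,"wz":-0.0225},{"hand":0,"dx":1.69,"dy":3.54,"dz":0,"wx":0,"wy":0,"wz":-0.0225}]'
```

```text
time_s: 1.1
position: [0.3347, -0.2471, 0.2224]
tcp_rot: [[0.999, 0.041, -0.0], [0.041, -0.999, 0.0], [-0.0, -0.0, -1.0]]
force: [-0.2, -0.2, -1.2]
opening: 0.5
```

```bash
python3 -m handwheel '[{"hand":0,"dx":1.68,"dy":3.53,"dz":0,"wx":0,"wy":0,"wz":-0.0222},{"hand":0,"dx":1.68,"dy":3.53,"dz":0,"wx":0,"wy":0,"wz":-0.0222},{"hand":0,"dx":1.68,"dy":3.53,"dz":0,"wx":0,"wy":0,"wz":-0.0222},{"hand":0,"dx":1.68,"dy":3.53,"dz":0,"wx":0,"wy":0,"wz":-0.0222},{"hand":0,"dx":1.68,"dy":3.53,"dz":0,"wx":0,"wy":0,"wz":-0.0222},{"hand":0,"dx":1.68,"dy":3.53,"dz":0,"wx":0,"wy":0,"wz":-0.0222},{"hand":0,"dx":1.68,"dy":3.53,"dz":0,"wx":0,"wy":0,"wz":-0.0222},{"hand":0,"dx":1.68,"dy":3.53,"dz":0,"wx":0,"wy":0,"wz":-0.0222},{"hand":0,"dx":1.68,"dy":3.53,"dz":0,"wx":0,"wy":0,"wz":-0.0222},{"hand":0,"dx":1.68,"dy":3.53,"dz":0,"wx":0,"wy":0,"wz":-0.0222}]'
```

```text
time_s: 2.1
position: [0.5026, 0.106, 0.2223]
tcp_rot: [[0.984, -0.179, -0.001], [-0.179, -0.984, -0.0], [-0.001, 0.0, -1.0]]
force: [0.4, 0.5, 0.7]
opening: 0.498
```

```bash
python3 - <<'E'
from h import *
s=bot.read_state(); print(s['position'],s['tcp_rot'].round(4).tolist(),s['force'])
p,d=vision.capture('side'); cv2.imwrite('pics/side1.png',p[:,:,::-1])
E
```

```text
[0.50256818 0.10597986 0.22226182] [[0.9839, -0.1788, -0.0007], [-0.1788, -0.9839, -0.0001], [-0.0007, 0.0003, -1.0]] [0.41129911 0.5046321  0.69511624]
```

View pics/side1.png

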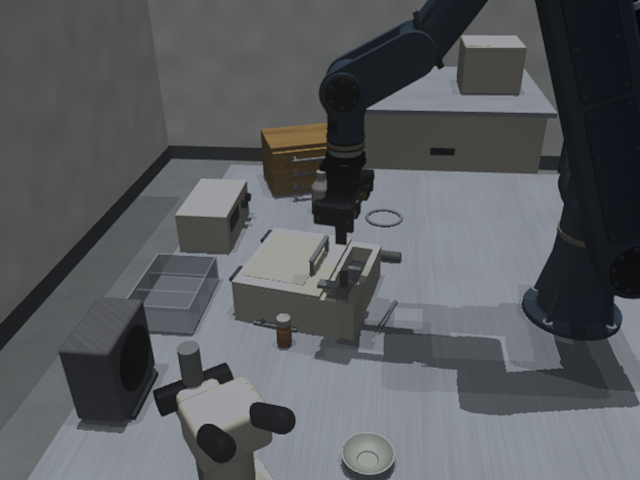

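The side view shows the gripper straight above the knob (about (342,235) over (343,275)). I'll descend and grip.

```bash
python3 -m handwheel '[{"hand":0,"dx":0.01,"dy":0.01,"dz":-2.5,"wx":0,"wy":0,"wz":0},{"hand":0,"dx":0.01,"dy":0,"dz":-3,"wx":0,"wy":0,"wz":0},{"hand":0,"dx":0.02,"dy":0,"dz":-3,"wx":0,"wy":0,"wz":0},{"hand":0,"dx":0,"dy":0,"dz":-1.5,"wx":0,"wy":0,"wz":0},{"hand":0,"dx":0,"dy":0,"dz":-1.1,"wx":0,"wy":0,"wz":0},{"hand":-1,"dx":0,"dy":0,"dz":0,"wx":0,"wy":0,"wz":0},{"hand":-1,"dx":0,"dy":0,"dz":0,"wx":0,"wy":0,"wz":0},{"hand":-1,"dx":0,"dy":0,"dz":0,"wx":0,"wy":0,"wz":0},{"hand":-1,"dx":0,"dy":0,"dz":0,"wx":0,"wy":0,"wz":0}]'
```

```text
time_s: 3.05
position: [0.5037, 0.1049, 0.1126]
tcp_rot: [[0.984, -0.179, 0.003], [-0.179, -0.984, 0.001], [0.002, -0.002, -1.0]]
force: [1.1, 12.4, 1.4]
opening: 0.221
```

```bash
python3 -m handwheel '[{"hand":-1,"dx":0,"dy":0,"dz":0,"wx":0,"wy":0,"wz":0},{"hand":-1,"dx":-0.39,"dy":0.07,"dz":0,"wx":0,"wy":0,"wz":0},{"hand":-1,"dx":-0.39,"dy":0.07,"dz":0,"wx":0,"wy":0,"wz":0},{"hand":-1,"dx":-0.39,"dy":0.07,"dz":0,"wx":0,"wy":0,"wz":0},{"hand":-1,"dx":-0.39,"dy":0.07,"dz":0,"wx":0,"wy":0,"wz":0},{"hand":-1,"dx":-0.39,"dy":0.07,"dz":0,"wx":0,"wy":0,"wz":0},{"hand":-1,"dx":-0.39,"dy":0.07,"dz":0,"wx":0,"wy":0,"wz":0},{"hand":-1,"dx":0,"dy":0,"dz":0,"wx":0,"wy":0,"wz":0}]'
```

```text
time_s: 3.85
position: [0.4825, 0.11, 0.1126]
tcp_rot: [[0.984, -0.18, 0.008], [-0.18, -0.984, 0.002], [0.007, -0.004, -1.0]]
force: [3.9, 6.5, -2.9]
opening: 0.197
```

```bash
python3 -m handwheel '[{"hand":-1,"dx":-0.15,"dy":0.025,"dz":0,"wx":0,"wy":0,"wz":0},{"hand":-1,"dx":-0.15,"dy":0.025,"dz":0,"wx":0,"wy":0,"wz":0},{"hand":-1,"dx":-0.15,"dy":0.025,"dz":0,"wx":0,"wy":0,"wz":0},{"hand":-1,"dx":0,"dy":0,"dz":0,"wx":0,"wy":0,"wz":0},{"hand":-1,"dx":0,"dy":0,"dz":0,"wx":0,"wy":0,"wz":0}]'
```

```text
time_s: 4.35
position: [0.4798, 0.1105, 0.1126]
tcp_rot: [[0.984, -0.18, 0.011], [-0.18, -0.984, 0.002], [0.011, -0.004, -1.0]]
force: [6.8, 5.4, -6.5]
opening: 0.194
```

```bash
python3 -m handwheel '[{"hand":-1,"dx":-0.15,"dy":0.025,"dz":0,"wx":0,"wy":0,"wz":0},{"hand":-1,"dx":-0.15,"dy":0.025,"dz":0,"wx":0,"wy":0,"wz":0},{"hand":-1,"dx":0,"dy":0,"dz":0,"wx":0,"wy":0,"wz":0},{"hand":-1,"dx":0,"dy":0,"dz":0,"wx":0,"wy":0,"wz":0}]'
```

```text
time_s: 4.75
position: [0.4797, 0.1106, 0.1127]
tcp_rot: [[0.984, -0.18, 0.017], [-0.18, -0.984, 0.002], [0.016, -0.005, -1.0]]
force: [10.7, 4.8, -9.6]
opening: 0.192
```

```bash
python3 -m handwheel '[{"hand":0.2,"dx":0,"dy":0,"dz":0,"wx":0,"wy":0,"wz":0},{"hand":0.2,"dx":0,"dy":0,"dz":0,"wx":0,"wy":0,"wz":0},{"hand":0.2,"dx":0,"dy":0,"dz":0,"wx":0,"wy":0,"wz":0},{"hand":0.2,"dx":0,"dy":0,"dz":1,"wx":0,"wy":0,"wz":0},{"hand":0.2,"dx":0,"dy":0,"dz":3,"wx":0,"wy":0,"wz":0},{"hand":0.2,"dx":0,"dy":0,"dz":4,"wx":0,"wy":0,"wz":0},{"hand":0.2,"dx":0,"dy":0,"dz":2,"wx":0,"wy":0,"wz":0}]'
python3 - <<'E'
from h import *
s=bot.read_state(); print(s['position'],s['tcp_rot'].round(4).tolist(),s['force'])
E
```

```text
time_s: 5.45
position: [0.4729, 0.1098, 0.215]
tcp_rot: [[0.984, -0.178, 0.005], [-0.178, -0.984, -0.0], [0.004, -0.001, -1.0]]
force: [0.6, 0.1, 0.4]
opening: 0.592
[0.47288478 0.10982615 0.2149694 ] [[0.984, -0.1782, 0.0045], [-0.1782, -0.984, -0.0001], [0.0044, -0.0007, -1.0]] [0.62205224 0.07787398 0.39238299]
```

```bash
python3 -m handwheel '[{"hand":0.2,"dx":0.85,"dy":-0.97,"dz":0,"wx":0,"wy":0,"wz":0.143},{"hand":0.2,"dx":0.85,"dy":-0.97,"dz":0,"wx":0,"wy":0,"wz":0.143},{"hand":0.2,"dx":0.85,"dy":-0.97,"dz":0,"wx":0,"wy":0,"wz":0.143},{"hand":0.2,"dx":0.85,"dy":-0.97,"dz":0,"wx":0,"wy":0,"wz":0.143},{"hand":0.2,"dx":0.85,"dy":-0.97,"dz":0,"wx":0,"wy":0,"wz":0.143},{"hand":0.2,"dx":0.85,"dy":-0.97,"dz":0,"wx":0,"wy":0,"wz":0.143},{"hand":0.2,"dx":0.85,"dy":-0.97,"dz":0,"wx":0,"wy":0,"wz":0.143},{"hand":0.2,"dx":0.85,"dy":-0.97,"dz":0,"wx":0,"wy":0,"wz":0.143},{"hand":0.2,"dx":0.85,"dy":-0.97,"dz":0,"wx":0,"wy":0,"wz":0.143},{"hand":0.2,"dx":0.85,"dy":-0.97,"dz":0,"wx":0,"wy":0,"wz":0.143}]'
python3 -m handwheel '[{"hand":0.2,"dx":0.85,"dy":-0.97,"dz":0,"wx":0,"wy":0,"wz":0.143},{"hand":0.2,"dx":0,"dy":0,"dz":0,"wx":0,"wy":0,"wz":0}]'
python3 - <<'E'
from h import *
s=bot.read_state(); print(s['position'],s['tcp_rot'].round(4).tolist(),s['force'])
p,d=vision.capture('side'); cv2.imwrite('pics/side2.png',cv2.resize(p[180:345,225:425,::-1],(800,660))[:600])
p,d=vision.capture('top'); cv2.imwrite('pics/top2.png',cv2.resize(p[165:325,240:400,::-1],(600,600),interpolation=cv2.INTER_CUBIC))
E
```

```text
time_s: 6.45
position: [0.5567, 0.0124, 0.2123]
tcp_rot: [[0.309, 0.951, -0.0], [0.951, -0.309, -0.0], [-0.0, -0.0, -1.0]]
force: [-0.5, 1.1, -0.6]
opening: 0.599
time_s: 6.65
position: [0.5663, 0.0019, 0.2123]
tcp_rot: [[0.178, 0.984, 0.002], [0.984, -0.178, -0.001], [-0.0, 0.002, -1.0]]
force: [0.2, 0.6, 0.7]
opening: 0.599
[0.5662834  0.00193796 0.21231757] [[0.1777, 0.9841, 0.0016], [0.9841, -0.1777, -0.0007], [-0.0004, 0.0017, -1.0]] [0.19653794 0.59935952 0.73507862]
```

View pics/side2.png

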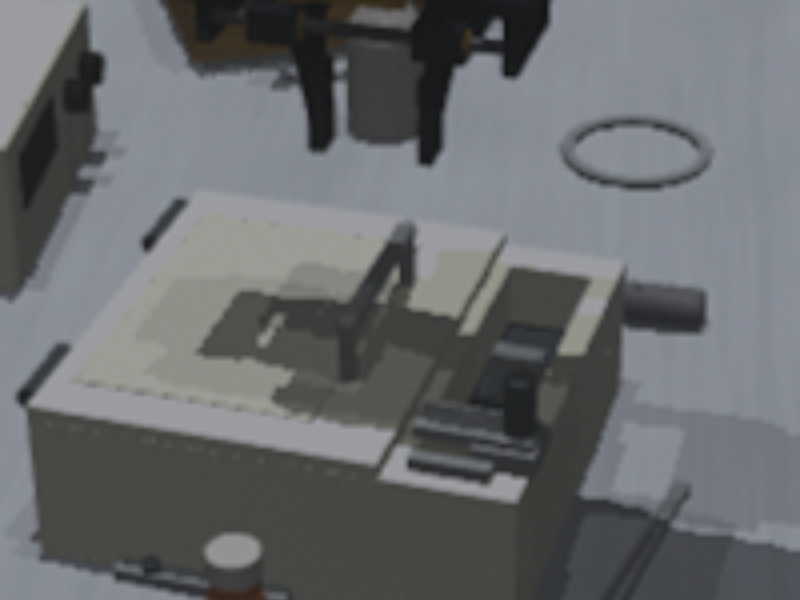

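View pics/top2.png

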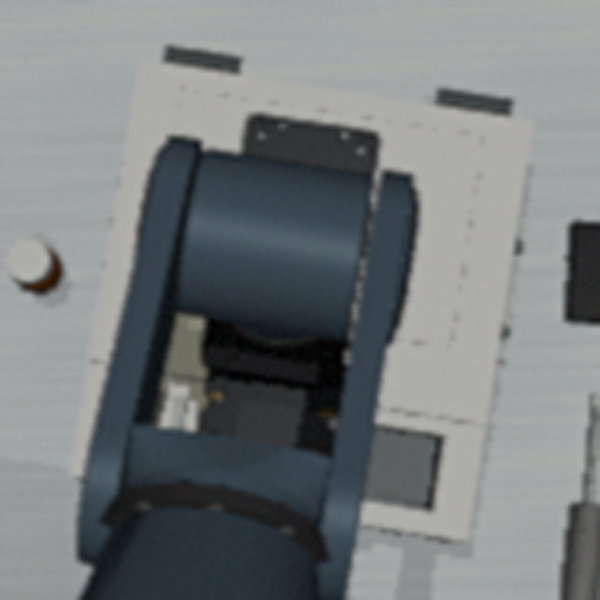

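```bash
python3 - <<'E'
from h import *
z=np.load('case.npz')
for tr in(0,21,26):
    p=z['R']@np.array([-.140-tr/1000,.09])+z['t']; print(tr,(proj('side',[*p,.1395])[0]-[225,180])*4)
E
python3 -m handwheel '[{"hand":0.2,"dx":-0.05,"dy":0.1,"dz":-2.5,"wx":0,"wy":0,"wz":0},{"hand":0,"dx":0,"dy":0,"dz":-3,"wx":0,"wy":0,"wz":0},{"hand":0,"dx":0,"dy":0,"dz":-2.5,"wx":0,"wy":0,"wz":0},{"hand":0,"dx":0,"dy":0,"dz":-1.6,"wx":0,"wy":0,"wz":0},{"hand":-1,"dx":0,"dy":0,"dz":0,"wx":0,"wy":0,"wz":0},{"hand":-1,"dx":0,"dy":0,"dz":0,"wx":0,"wy":0,"wz":0},{"hand":-1,"dx":0,"dy":0,"dz":0,"wx":0,"wy":0,"wz":0},{"hand":-1,"dx":0,"dy":0,"dz":0,"wx":0,"wy":0,"wz":0},{"hand":-1,"dx":0,"dy":0,"dz":0,"wx":0,"wy":0,"wz":0}]'
```

```text
0 [474.0250992  369.96802733]
21 [513.25216398 375.93555609]
26 [522.64543769 377.36453457]
time_s: 7.65
position: [0.5668, 0.0039, 0.1168]
tcp_rot: [[0.176, 0.984, 0.005], [0.984, -0.176, -0.001], [0.0, 0.005, -1.0]]
force: [3.7, -0.7, -3.2]
opening: 0.135
```

```bash
python3 -m handwheel '[{"hand":-1,"dx":0.05,"dy":-0.01,"dz":0.2,"wx":0,"wy":0,"wz":0},{"hand":-1,"dx":0.05,"dy":-0.01,"dz":0.2,"wx":0,"wy":0,"wz":0},{"hand":-1,"dx":0.05,"dy":-0.01,"dz":0.2,"wx":0,"wy":0,"wz":0},{"hand":-1,"dx":0.05,"dy":-0.01,"dz":0.2,"wx":0,"wy":0,"wz":0},{"hand":-1,"dx":0,"dy":0,"dz":0,"wx":0,"wy":0,"wz":0}]'
```

```text
time_s: 8.15
position: [0.5686, 0.0036, 0.1235]
tcp_rot: [[0.177, 0.984, 0.003], [0.984, -0.177, -0.0], [0.0, 0.003, -1.0]]
force: [5.3, 0.7, -7.0]
opening: 0.126
```

```bash
python3 -m handwheel '[{"hand":-1,"dx":0.05,"dy":-0.01,"dz":0.2,"wx":0,"wy":0,"wz":0},{"hand":-1,"dx":0.05,"dy":-0.01,"dz":0.2,"wx":0,"wy":0,"wz":0},{"hand":-1,"dx":0.02,"dy":0,"dz":0.1,"wx":0,"wy":0,"wz":0},{"hand":-1,"dx":0,"dy":0,"dz":0,"wx":0,"wy":0,"wz":0}]'
python3 -m handwheel '[{"hand":-1,"dx":0.02,"dy":0,"dz":0.1,"wx":0,"wy":0,"wz":0},{"hand":-1,"dx":0,"dy":0,"dz":0,"wx":0,"wy":0,"wz":0}]'
```

```text
time_s: 8.55
position: [0.57, 0.0032, 0.1283]
tcp_rot: [[0.177, 0.984, 0.003], [0.984, -0.177, -0.0], [0.0, 0.003, -1.0]]
force: [6.6, 0.5, -8.1]
opening: 0.13
time_s: 8.75
position: [0.5703, 0.0032, 0.1292]
tcp_rot: [[0.177, 0.984, 0.004], [0.984, -0.177, -0.0], [0.0, 0.004, -1.0]]
force: [6.3, -0.3, -8.9]
opening: 0.127
```

```bash
python3 -m handwheel '[{"hand":-1,"dx":0.02,"dy":0,"dz":0.1,"wx":0,"wy":0,"wz":0},{"hand":-1,"dx":0,"dy":0,"dz":0,"wx":0,"wy":0,"wz":0}]'
python3 -m handwheel '[{"hand":-1,"dx":0.02,"dy":0,"dz":0.05,"wx":0,"wy":0,"wz":0},{"hand":-1,"dx":0,"dy":0,"dz":0,"wx":0,"wy":0,"wz":0}]'
```

```text
time_s: 8.95
position: [0.5705, 0.0032, 0.1298]
tcp_rot: [[0.177, 0.984, 0.003], [0.984, -0.177, -0.0], [0.0, 0.003, -1.0]]
force: [6.8, -0.7, -11.2]
opening: 0.127
time_s: 9.15
position: [0.5704, 0.0031, 0.1298]
tcp_rot: [[0.177, 0.984, 0.003], [0.984, -0.177, -0.0], [0.0, 0.003, -1.0]]
force: [7.4, -0.5, -13.7]
opening: 0.126
```

```bash
python3 -m handwheel '[{"hand":-1,"dx":-0.08,"dy":0,"dz":-0.2,"wx":0,"wy":0,"wz":0},{"hand":-1,"dx":-0.04,"dy":0,"dz":-0.15,"wx":0,"wy":0,"wz":0},{"hand":-1,"dx":0,"dy":0,"dz":0,"wx":0,"wy":0,"wz":0}]'
```

```text
time_s: 9.45
position: [0.5699, 0.0032, 0.1279]
tcp_rot: [[0.177, 0.984, 0.005], [0.984, -0.177, -0.0], [0.001, 0.005, -1.0]]
force: [6.6, 0.4, -5.2]
opening: 0.126
```

```bash
python3 -m handwheel '[{"hand":0,"dx":0,"dy":0,"dz":0,"wx":0,"wy":0,"wz":0},{"hand":0,"dx":0,"dy":0,"dz":0,"wx":0,"wy":0,"wz":0},{"hand":0,"dx":0,"dy":0,"dz":0,"wx":0,"wy":0,"wz":0},{"hand":0,"dx":0,"dy":0,"dz":2,"wx":0,"wy":0,"wz":0},{"hand":0,"dx":0,"dy":0,"dz":4,"wx":0,"wy":0,"wz":0},{"hand":0,"dx":0,"dy":0,"dz":3,"wx":0,"wy":0,"wz":0},{"hand":-1,"dx":-0.84,"dy":-0.57,"dz":0,"wx":0,"wy":0,"wz":-0.143},{"hand":-1,"dx":-0.84,"dy":-0.57,"dz":0,"wx":0,"wy":0,"wz":-0.143},{"hand":-1,"dx":-0.84,"dy":-0.57,"dz":0,"wx":0,"wy":0,"wz":-0.143},{"hand":-1,"dx":-0.84,"dy":-0.57,"dz":0,"wx":0,"wy":0,"wz":-0.143}]'
python3 -m handwheel '[{"hand":-1,"dx":-0.84,"dy":-0.57,"dz":0,"wx":0,"wy":0,"wz":-0.143},{"hand":-1,"dx":-0.84,"dy":-0.57,"dz":0,"wx":0,"wy":0,"wz":-0.143},{"hand":-1,"dx":-0.84,"dy":-0.57,"dz":0,"wx":0,"wy":0,"wz":-0.143},{"hand":-1,"dx":-0.84,"dy":-0.57,"dz":0,"wx":0,"wy":0,"wz":-0.143},{"hand":-1,"dx":-0.84,"dy":-0.57,"dz":0,"wx":0,"wy":0,"wz":-0.143},{"hand":-1,"dx":-0.84,"dy":-0.57,"dz":0,"wx":0,"wy":0,"wz":-0.143},{"hand":-1,"dx":-0.84,"dy":-0.57,"dz":0,"wx":0,"wy":0,"wz":-0.143},{"hand":-1,"dx":0,"dy":0,"dz":0,"wx":0,"wy":0,"wz":0}]'
python3 - <<'E'
from h import *
s=bot.read_state(); print(s['position'],s['tcp_rot'].round(4).tolist(),s['force'])
p,d=vision.capture('side'); cv2.imwrite('pics/side3.png',cv2.resize(p[195:345,225:425,::-1],(800,600)))
E
```

```text
time_s: 10.45
position: [0.5326, -0.0192, 0.2177]
tcp_rot: [[0.685, 0.728, -0.001], [0.728, -0.685, 0.0], [-0.001, -0.001, -1.0]]
force: [0.4, 1.2, 0.3]
opening: 0.223
time_s: 11.25
position: [0.4733, -0.0592, 0.2175]
tcp_rot: [[0.984, -0.179, -0.002], [-0.179, -0.984, 0.001], [-0.002, -0.0, -1.0]]
force: [0.2, -0.1, -0.7]
opening: 0.004
[ 0.47333958 -0.05917548  0.2175298 ] [[0.9838, -0.179, -0.0023], [-0.179, -0.9838, 0.0005], [-0.0024, -0.0001, -1.0]] [ 0.15132533 -0.06290678 -0.69808229]
```

View pics/side3.png

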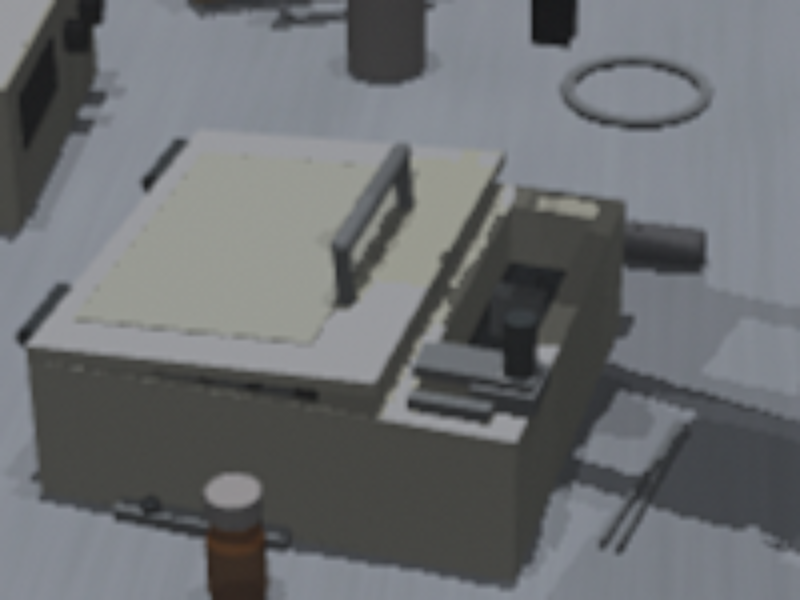

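The side view shows the lid ajar (lifted front edge at (500,155)–(380,385)) and the bolt back, with the shut fingers above the slot's right end. Next I go down into the slot.

```bash
python3 -m handwheel '[{"hand":-1,"dx":0.2,"dy":-0.03,"dz":-3,"wx":0,"wy":0,"wz":0},{"hand":-1,"dx":0.22,"dy":-0.04,"dz":-3,"wx":0,"wy":0,"wz":0},{"hand":-1,"dx":0,"dy":0,"dz":-3,"wx":0,"wy":0,"wz":0},{"hand":-1,"dx":0,"dy":0,"dz":-2,"wx":0,"wy":0,"wz":0},{"hand":-1,"dx":0,"dy":0,"dz":-2,"wx":0,"wy":0,"wz":0},{"hand":-1,"dx":0,"dy":0,"dz":-1.2,"wx":0,"wy":0,"wz":0},{"hand":-1,"dx":0,"dy":0,"dz":-1,"wx":0,"wy":0,"wz":0},{"hand":-1,"dx":0,"dy":0,"dz":0,"wx":0,"wy":0,"wz":0}]'
python3 - <<'E'
from h import *
z=np.load('case.npz')
s=bot.read_state(); print(s['position'],s['force'],z['R'].T@(s['position'][:2]-z['t'])*1000)
E
```

```text
time_s: 12.1
position: [0.4789, -0.0594, 0.0645]
tcp_rot: [[0.984, -0.176, -0.002], [-0.176, -0.984, 0.001], [-0.002, -0.0, -1.0]]
force: [0.4, 0.8, -0.8]
opening: 0.005
[ 0.47889306 -0.05942132  0.06448234] [ 0.40418192  0.82376181 -0.75077185] [-133.85939139  -77.27779035]
```

```bash
python3 -m handwheel '[{"hand":-1,"dx":0.07,"dy":0.39,"dz":0,"wx":0,"wy":0,"wz":0},{"hand":-1,"dx":0.07,"dy":0.39,"dz":0,"wx":0,"wy":0,"wz":0},{"hand":-1,"dx":0.07,"dy":0.39,"dz":0,"wx":0,"wy":0,"wz":0},{"hand":-1,"dx":0.07,"dy":0.39,"dz":0,"wx":0,"wy":0,"wz":0},{"hand":-1,"dx":0.03,"dy":0.2,"dz":0,"wx":0,"wy":0,"wz":0},{"hand":-1,"dx":0,"dy":0,"dz":0,"wx":0,"wy":0,"wz":0}]'
cat > st.py <<'E'
from h import *
z=np.load('case.npz')
s=bot.read_state(); print(s['time_s'],'case xy',(z['R'].T@(s['position'][:2]-z['t'])*1000).round(1),'z',s['position'][2].round(4),'Fcase',(z['R'].T@s['force'][:2]).round(1),s['force'][2].round(1))
E
python3 st.py
python3 -m handwheel '[{"hand":-1,"dx":0.03,"dy":0.15,"dz":0,"wx":0,"wy":0,"wz":0},{"hand":-1,"dx":0.03,"dy":0.15,"dz":0,"wx":0,"wy":0,"wz":0},{"hand":-1,"dx":0,"dy":0,"dz":0,"wx":0,"wy":0,"wz":0}]'; python3 st.py
```

```text
time_s: 12.7
position: [0.4825, -0.0419, 0.0658]
tcp_rot: [[0.984, -0.178, 0.0], [-0.178, -0.984, -0.0], [0.0, 0.0, -1.0]]
force: [-0.5, 0.1, 0.6]
opening: 0.004
12.7 case xy [-133.5  -59.4] z 0.0658 Fcase [-0.5 -0. ] 0.6
time_s: 13.0
position: [0.483, -0.0391, 0.0655]
tcp_rot: [[0.984, -0.178, -0.0], [-0.178, -0.984, 0.0], [-0.0, -0.0, -1.0]]
force: [0.4, 0.2, 0.4]
opening: 0.005
13.0 case xy [-133.5  -56.6] z 0.0655 Fcase [0.3 0.3] 0.4
```

```bash
python3 -m handwheel '[{"hand":-1,"dx":0.03,"dy":0.15,"dz":0,"wx":0,"wy":0,"wz":0},{"hand":-1,"dx":0.03,"dy":0.15,"dz":0,"wx":0,"wy":0,"wz":0},{"hand":-1,"dx":0,"dy":0,"dz":0,"wx":0,"wy":0,"wz":0}]'|grep zz; python3 st.py
python3 -m handwheel '[{"hand":-1,"dx":0.03,"dy":0.15,"dz":0,"wx":0,"wy":0,"wz":0},{"hand":-1,"dx":0.03,"dy":0.15,"dz":0,"wx":0,"wy":0,"wz":0},{"hand":-1,"dx":0,"dy":0,"dz":0,"wx":0,"wy":0,"wz":0}]' |grep zz; python3 st.py
```

```text
13.3 case xy [-133.4  -53.5] z 0.0655 Fcase [-0.5  1. ] 0.2
13.6 case xy [-133.4  -50.4] z 0.0655 Fcase [ 0.1 -0.4] -1.1
```

```bash
python3 -m handwheel '[{"hand":-1,"dx":0.03,"dy":0.15,"dz":0,"wx":0,"wy":0,"wz":0},{"hand":-1,"dx":0.03,"dy":0.15,"dz":0,"wx":0,"wy":0,"wz":0},{"hand":-1,"dx":0,"dy":0,"dz":0,"wx":0,"wy":0,"wz":0}]'|grep zz; python3 st.py
python3 -m handwheel '[{"hand":-1,"dx":0.03,"dy":0.15,"dz":0,"wx":0,"wy":0,"wz":0},{"hand":-1,"dx":0,"dy":0,"dz":0,"wx":0,"wy":0,"wz":0}]' |grep zz; python3 st.py
```

```text
13.9 case xy [-133.3  -47.3] z 0.0656 Fcase [-0.1 -1.1] 0.2
14.1 case xy [-133.3  -45.8] z 0.0656 Fcase [-0.8  0.1] 0.1
```

```bash
python3 -m handwheel '[{"hand":-1,"dx":0.03,"dy":0.15,"dz":0,"wx":0,"wy":0,"wz":0},{"hand":-1,"dx":0,"dy":0,"dz":0,"wx":0,"wy":0,"wz":0}]'|grep zz; python3 st.py
python3 -m handwheel '[{"hand":-1,"dx":0.03,"dy":0.15,"dz":0,"wx":0,"wy":0,"wz":0},{"hand":-1,"dx":0,"dy":0,"dz":0,"wx":0,"wy":0,"wz":0}]' |grep zz; python3 st.py
python3 -m handwheel '[{"hand":-1,"dx":0.03,"dy":0.15,"dz":0,"wx":0,"wy":0,"wz":0},{"hand":-1,"dx":0,"dy":0,"dz":0,"wx":0,"wy":0,"wz":0}]' |grep zz; python3 st.py
```

```text
14.3 case xy [-133.2  -44.5] z 0.0655 Fcase [-0.6 -0.3] -0.5
14.5 case xy [-133.2  -43.2] z 0.0655 Fcase [-0.9 -2.3] -0.1
14.7 case xy [-133.2  -41.4] z 0.0656 Fcase [-0.3 -3.2] 0.3
```

```bash
python3 -m handwheel '[{"hand":-1,"dx":0.03,"dy":0.15,"dz":0,"wx":0,"wy":0,"wz":0},{"hand":-1,"dx":0.03,"dy":0.15,"dz":0,"wx":0,"wy":0,"wz":0},{"hand":-1,"dx":0,"dy":0,"dz":0,"wx":0,"wy":0,"wz":0}]'|grep zz; python3 st.py
python3 -m handwheel '[{"hand":-1,"dx":0.03,"dy":0.15,"dz":0,"wx":0,"wy":0,"wz":0},{"hand":-1,"dx":0.02,"dy":0.1,"dz":0,"wx":0,"wy":0,"wz":0},{"hand":-1,"dx":0,"dy":0,"dz":0,"wx":0,"wy":0,"wz":0}]' |grep zz; python3 st.py
python3 -m handwheel '[{"hand":-1,"dx":0.02,"dy":0.1,"dz":0,"wx":0,"wy":0,"wz":0},{"hand":-1,"dx":0,"dy":0,"dz":0,"wx":0,"wy":0,"wz":0}]' |grep zz; python3 st.py
```

```text
15.0 case xy [-133.2  -38.1] z 0.0656 Fcase [-0.3 -1.4] 0.1
15.3 case xy [-133.1  -35.5] z 0.0656 Fcase [-0.  -2.6] 0.4
15.5 case xy [-133.1  -34.6] z 0.0655 Fcase [-0.1 -2.9] 1.1
```

```bash
python3 -m handwheel '[{"hand":-1,"dx":0.02,"dy":0.1,"dz":0,"wx":0,"wy":0,"wz":0},{"hand":-1,"dx":0,"dy":0,"dz":0,"wx":0,"wy":0,"wz":0}]'|grep zz; python3 st.py
python3 -m handwheel '[{"hand":-1,"dx":0.02,"dy":0.1,"dz":0,"wx":0,"wy":0,"wz":0},{"hand":-1,"dx":0,"dy":0,"dz":0,"wx":0,"wy":0,"wz":0}]' |grep zz; python3 st.py
```

```text
15.7 case xy [-133.1  -33.6] z 0.0655 Fcase [ 0.5 -2.8] -0.4
15.9 case xy [-133.1  -32.7] z 0.0655 Fcase [-0.8 -4.1] 0.2
```

```bash
python3 -m handwheel '[{"hand":-1,"dx":0.02,"dy":0.1,"dz":0,"wx":0,"wy":0,"wz":0},{"hand":-1,"dx":0,"dy":0,"dz":0,"wx":0,"wy":0,"wz":0}]'|grep zz; python3 st.py
```

```text
16.1 case xy [-133.1  -32.5] z 0.0655 Fcase [-0.6 -7.2] 0.7
```

```bash
python3 -m handwheel '[{"hand":-1,"dx":0.01,"dy":0.07,"dz":0,"wx":0,"wy":0,"wz":0},{"hand":-1,"dx":0,"dy":0,"dz":0,"wx":0,"wy":0,"wz":0}]'|grep zz; python3 st.py
```

```text
16.3 case xy [-133.1  -32.4] z 0.0656 Fcase [ -0.3 -10. ] 0.3
```

```bash
python3 -m handwheel '[{"hand":-1,"dx":-0.05,"dy":-0.3,"dz":0,"wx":0,"wy":0,"wz":0},{"hand":-1,"dx":-0.1,"dy":-0.5,"dz":0,"wx":0,"wy":0,"wz":0},{"hand":-1,"dx":0,"dy":0,"dz":2,"wx":0,"wy":0,"wz":0},{"hand":-1,"dx":0,"dy":0,"dz":4,"wx":0,"wy":0,"wz":0},{"hand":-1,"dx":0,"dy":0,"dz":5,"wx":0,"wy":0,"wz":0},{"hand":-1,"dx":0,"dy":0,"dz":4,"wx":0,"wy":0,"wz":0},{"hand":-1,"dx":0,"dy":0,"dz":0,"wx":0,"wy":0,"wz":0}]'; python3 - <<'E'
from h import *
p,d=vision.capture('side'); cv2.imwrite('pics/side4.png',cv2.resize(p[195:345,225:425,::-1],(800,600)))
E
```

```text
time_s: 17.0
position: [0.4905, -0.0226, 0.221]
tcp_rot: [[0.984, -0.178, 0.013], [-0.178, -0.984, -0.003], [0.013, 0.0, -1.0]]
force: [0.3, -0.9, -0.6]
opening: 0.005
```

View pics/side4.png

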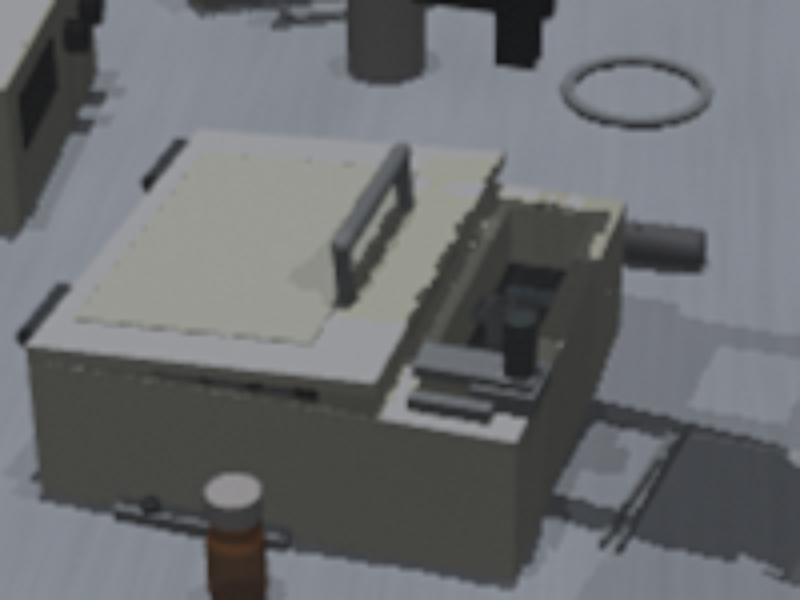

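The picture shows the lid still ajar and the bolt still back. Next I return to the handle.

```bash
python3 -m handwheel '[{"hand":-1,"dx":0.725,"dy":0.233,"dz":0,"wx":0,"wy":0,"wz":0.143},{"hand":-1,"dx":0.725,"dy":0.233,"dz":0,"wx":0,"wy":0,"wz":0.143},{"hand":-1,"dx":0.725,"dy":0.233,"dz":0,"wx":0,"wy":0,"wz":0.143},{"hand":0,"dx":0.725,"dy":0.233,"dz":0,"wx":0,"wy":0,"wz":0.143},{"hand":0,"dx":0.725,"dy":0.233,"dz":0,"wx":0,"wy":0,"wz":0.143},{"hand":0,"dx":0.725,"dy":0.233,"dz":0,"wx":0,"wy":0,"wz":0.143},{"hand":0,"dx":0.725,"dy":0.233,"dz":0,"wx":0,"wy":0,"wz":0.143},{"hand":0,"dx":0.725,"dy":0.233,"dz":0,"wx":0,"wy":0,"wz":0.143},{"hand":0,"dx":0.725,"dy":0.233,"dz":0,"wx":0,"wy":0,"wz":0.143},{"hand":0,"dx":0.725,"dy":0.233,"dz":0,"wx":0,"wy":0,"wz":0.143}]'
python3 -m handwheel '[{"hand":0,"dx":0.725,"dy":0.233,"dz":0,"wx":0,"wy":0,"wz":0.143},{"hand":0,"dx":0,"dy":0,"dz":0,"wx":0,"wy":0,"wz":0},{"hand":0,"dx":0,"dy":0,"dz":0,"wx":0,"wy":0,"wz":0}]'
```

```text
time_s: 18.05
position: [0.558, 0.0019, 0.2134]
tcp_rot: [[0.309, 0.951, -0.004], [0.951, -0.309, 0.002], [0.0, -0.004, -1.0]]
force: [0.3, 0.5, -0.6]
opening: 0.481
time_s: 18.35
position: [0.5652, 0.0039, 0.2141]
tcp_rot: [[0.179, 0.984, -0.003], [0.984, -0.179, 0.001], [0.0, -0.003, -1.0]]
force: [-1.2, -0.5, -0.0]
opening: 0.5
```

```bash
python3 -m handwheel '[{"hand":0,"dx":0.4,"dy":-0.05,"dz":-2.5,"wx":0,"wy":0,"wz":0},{"hand":0,"dx":0,"dy":0,"dz":-3,"wx":0,"wy":0,"wz":0},{"hand":0,"dx":0,"dy":0,"dz":-2,"wx":0,"wy":0,"wz":0},{"hand":0,"dx":0,"dy":0,"dz":-1.2,"wx":0,"wy":0,"wz":0},{"hand":-1,"dx":0,"dy":0,"dz":0,"wx":0,"wy":0,"wz":0},{"hand":-1,"dx":0,"dy":0,"dz":0,"wx":0,"wy":0,"wz":0},{"hand":-1,"dx":0,"dy":0,"dz":0,"wx":0,"wy":0,"wz":0},{"hand":-1,"dx":0,"dy":0,"dz":0,"wx":0,"wy":0,"wz":0},{"hand":-1,"dx":0,"dy":0,"dz":0,"wx":0,"wy":0,"wz":0}]'; python3 st.py
```

```text
time_s: 19.25
position: [0.5697, 0.0032, 0.1293]
tcp_rot: [[0.176, 0.984, -0.001], [0.984, -0.176, 0.0], [-0.0, -0.001, -1.0]]
force: [-3.8, 1.3, 0.7]
opening: 0.137
19.25 case xy [-55.8   0.7] z 0.1293 Fcase [-4.   0.6] 0.7
```

```bash
python3 - <<'E'
import numpy as np
ph=np.radians(14.2+np.array([3.95,6,8,11,14]+list(range(17,72,3))))
x=-165.05*np.cos(ph); z=165.05*np.sin(ph)
for i in range(1,len(ph)): 
    d=(x[i]-x[i-1])/10; print(round(np.degrees(ph[i])-14.2,1), round(d*.9836,2), round(-d*.18,2), round((z[i]-z[i-1])/10,2))
E
```

```text
6.0 0.19 -0.03 0.56
8.0 0.2 -0.04 0.54
11.0 0.34 -0.06 0.79
14.0 0.38 -0.07 0.77
17.0 0.42 -0.08 0.75
20.0 0.46 -0.08 0.73
23.0 0.5 -0.09 0.7
26.0 0.53 -0.1 0.67
29.0 0.57 -0.1 0.65
32.0 0.6 -0.11 0.61
35.0 0.63 -0.12 0.58
38.0 0.66 -0.12 0.55
41.0 0.68 -0.13 0.51
44.0 0.71 -0.13 0.47
47.0 0.73 -0.13 0.44
50.0 0.76 -0.14 0.4
53.0 0.77 -0.14 0.36
56.0 0.79 -0.14 0.31
59.0 0.81 -0.15 0.27
62.0 0.82 -0.15 0.23
65.0 0.83 -0.15 0.18
68.0 0.84 -0.15 0.14
71.0 0.84 -0.15 0.09
```

```bash
python3 -m handwheel '[{"hand":-1,"dx":0.09,"dy":-0.01,"dz":0.28,"wx":0,"wy":0,"wz":0},{"hand":-1,"dx":0.06,"dy":-0.01,"dz":0.2,"wx":0,"wy":0,"wz":0},{"hand":-1,"dx":0,"dy":0,"dz":0,"wx":0,"wy":0,"wz":0}]'; python3 st.py
```

```text
time_s: 19.55
position: [0.5709, 0.003, 0.133]
tcp_rot: [[0.176, 0.984, -0.002], [0.984, -0.176, 0.0], [-0.0, -0.002, -1.0]]
force: [-1.5, -0.2, -3.4]
opening: 0.125
19.55 case xy [-54.6   0.7] z 0.133 Fcase [-1.4 -0.5] -3.4
```

```bash
python3 -m handwheel '[{"hand":-1,"dx":0.1,"dy":-0.02,"dz":0.27,"wx":0,"wy":0,"wz":0},{"hand":-1,"dx":0.1,"dy":-0.02,"dz":0.27,"wx":0,"wy":0,"wz":0},{"hand":-1,"dx":0,"dy":0,"dz":0,"wx":0,"wy":0,"wz":0}]'; python3 st.py
```

```text
time_s: 19.85
position: [0.573, 0.0026, 0.1387]
tcp_rot: [[0.176, 0.984, -0.002], [0.984, -0.176, 0.0], [-0.0, -0.002, -1.0]]
force: [-2.0, 0.0, -4.4]
opening: 0.126
19.85 case xy [-52.5   0.7] z 0.1387 Fcase [-2.  -0.3] -4.4
```

The lid is past the catch and the force is still low. I'll follow the arc.

```bash
python3 -m handwheel '[{"hand":-1,"dx":0.34,"dy":-0.06,"dz":0.79,"wx":0,"wy":0,"wz":0},{"hand":-1,"dx":0.38,"dy":-0.07,"dz":0.77,"wx":0,"wy":0,"wz":0},{"hand":-1,"dx":0.42,"dy":-0.08,"dz":0.75,"wx":0,"wy":0,"wz":0},{"hand":-1,"dx":0.46,"dy":-0.08,"dz":0.73,"wx":0,"wy":0,"wz":0},{"hand":-1,"dx":0.5,"dy":-0.09,"dz":0.7,"wx":0,"wy":0,"wz":0},{"hand":-1,"dx":0.53,"dy":-0.1,"dz":0.67,"wx":0,"wy":0,"wz":0},{"hand":-1,"dx":0.57,"dy":-0.1,"dz":0.65,"wx":0,"wy":0,"wz":0},{"hand":-1,"dx":0.6,"dy":-0.11,"dz":0.61,"wx":0,"wy":0,"wz":0}]'; python3 st.py
```

```text
time_s: 20.65
position: [0.6084, -0.0042, 0.1964]
tcp_rot: [[0.176, 0.984, -0.008], [0.984, -0.176, 0.0], [-0.001, -0.008, -1.0]]
force: [-9.7, -0.7, -0.7]
opening: 0.125
20.65 case xy [-16.4   0.4] z 0.1964 Fcase [-9.4 -2.4] -0.7
```

```bash
python3 -m handwheel '[{"hand":-1,"dx":0.63,"dy":-0.12,"dz":0.58,"wx":0,"wy":0,"wz":0},{"hand":-1,"dx":0.66,"dy":-0.12,"dz":0.55,"wx":0,"wy":0,"wz":0},{"hand":-1,"dx":0.68,"dy":-0.13,"dz":0.51,"wx":0,"wy":0,"wz":0},{"hand":-1,"dx":0.71,"dy":-0.13,"dz":0.47,"wx":0,"wy":0,"wz":0},{"hand":-1,"dx":0.73,"dy":-0.13,"dz":0.44,"wx":0,"wy":0,"wz":0},{"hand":-1,"dx":0.76,"dy":-0.14,"dz":0.4,"wx":0,"wy":0,"wz":0}]'; python3 st.py
python3 - <<'E'
from h import *
p,d=vision.capture('side'); cv2.imwrite('pics/side5.png',cv2.resize(p[165:345,205:445,::-1],(800,600)))
E
```

```text
time_s: 21.25
position: [0.6501, -0.0121, 0.2289]
tcp_rot: [[0.175, 0.984, -0.007], [0.985, -0.175, -0.001], [-0.002, -0.007, -1.0]]
force: [-12.3, -0.1, 11.3]
opening: 0.127
21.25 case xy [26.   0.1] z 0.2289 Fcase [-12.1  -2.3] 11.3
```

View pics/side5.png

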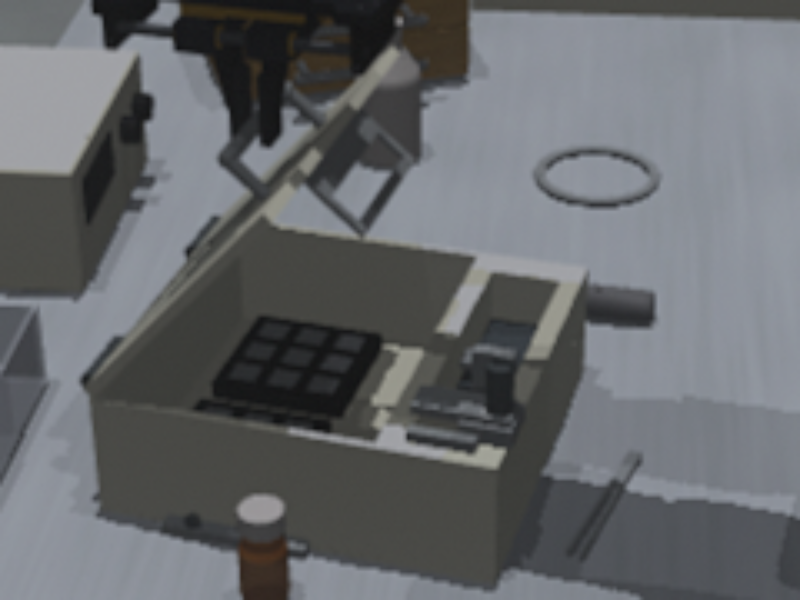

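The lid is at about 50° with the fingers still on the bar. The force shows my arc runs about 2–3 mm too tight, so I'll correct outward as I go on.

```bash
python3 -m handwheel '[{"hand":-1,"dx":0.66,"dy":-0.12,"dz":0.5,"wx":0,"wy":0,"wz":0},{"hand":-1,"dx":0.75,"dy":-0.14,"dz":0.42,"wx":0,"wy":0,"wz":0},{"hand":-1,"dx":0.79,"dy":-0.15,"dz":0.32,"wx":0,"wy":0,"wz":0}]'; python3 st.py
python3 -m handwheel '[{"hand":-1,"dx":0.82,"dy":-0.15,"dz":0.26,"wx":0,"wy":0,"wz":0},{"hand":-1,"dx":0.83,"dy":-0.15,"dz":0.2,"wx":0,"wy":0,"wz":0}]'; python3 st.py
```

```text
time_s: 21.6
position: [0.6746, -0.0168, 0.24]
tcp_rot: [[0.176, 0.984, -0.002], [0.984, -0.176, -0.001], [-0.002, -0.001, -1.0]]
force: [-6.4, -1.2, -0.7]
opening: 0.124
21.6 case xy [50.9 -0.1] z 0.24 Fcase [-6.1 -2.3] -0.7
time_s: 21.8
position: [0.6916, -0.0201, 0.2451]
tcp_rot: [[0.176, 0.984, -0.0], [0.984, -0.176, -0.002], [-0.002, 0.0, -1.0]]
force: [-7.1, -2.0, 1.9]
opening: 0.122
21.8 case xy [68.3 -0.2] z 0.2451 Fcase [-6.6 -3.2] 1.9
```

```bash
python3 -m handwheel '[{"hand":-1,"dx":0.7,"dy":-0.13,"dz":0.12,"wx":0,"wy":0,"wz":0},{"hand":-1,"dx":0,"dy":0,"dz":0,"wx":0,"wy":0,"wz":0}]'; python3 st.py
python3 - <<'E'
from h import *
p,d=vision.capture('side'); cv2.imwrite('pics/side6.png',cv2.resize(p[135:315,205:445,::-1],(800,600)))
E
```

```text
time_s: 22.0
position: [0.7006, -0.0218, 0.2471]
tcp_rot: [[0.176, 0.984, 0.005], [0.984, -0.176, -0.003], [-0.002, 0.005, -1.0]]
force: [-4.1, -2.3, 4.1]
opening: 0.126
22.0 case xy [77.5 -0.3] z 0.2471 Fcase [-3.6 -3. ] 4.1
```

View pics/side6.png

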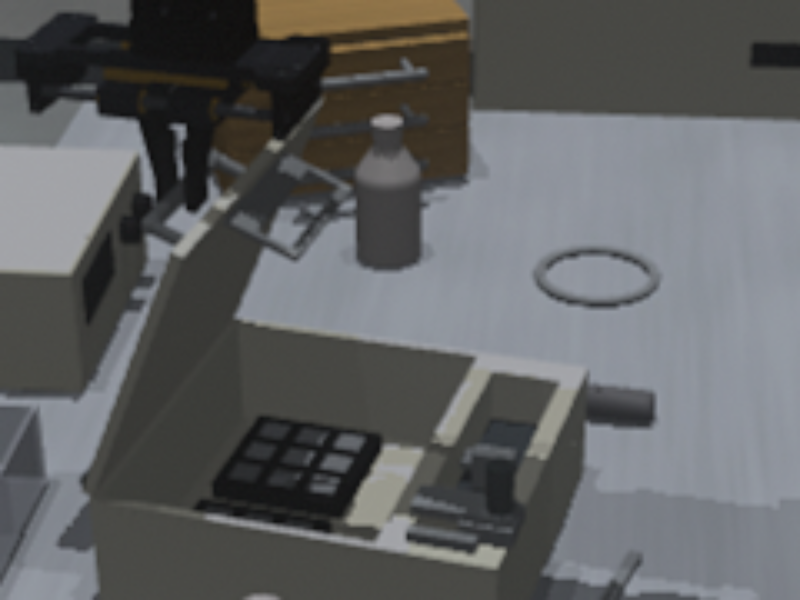

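The lid stands near 68°, with the bar held at about (180,200). I'll open slightly and withdraw straight up.

```bash
python3 -m handwheel '[{"hand":-0.5,"dx":0,"dy":0,"dz":0,"wx":0,"wy":0,"wz":0},{"hand":-0.5,"dx":0,"dy":0,"dz":0,"wx":0,"wy":0,"wz":0},{"hand":-0.5,"dx":0,"dy":0,"dz":0,"wx":0,"wy":0,"wz":0}]'; python3 st.py
python3 -m handwheel '[{"hand":-0.5,"dx":0,"dy":0,"dz":0.5,"wx":0,"wy":0,"wz":0},{"hand":-0.5,"dx":0,"dy":0,"dz":0.7,"wx":0,"wy":0,"wz":0},{"hand":-0.5,"dx":0,"dy":0,"dz":0.8,"wx":0,"wy":0,"wz":0}]'; python3 st.py
```

```text
time_s: 22.35
position: [0.7001, -0.0202, 0.2438]
tcp_rot: [[0.176, 0.984, 0.003], [0.984, -0.176, 0.0], [0.001, 0.003, -1.0]]
force: [0.2, -0.1, 0.1]
opening: 0.234
22.35 case xy [76.7  1.2] z 0.2438 Fcase [ 0.2 -0.1] 0.1
time_s: 22.65
position: [0.6992, -0.0204, 0.2637]
tcp_rot: [[0.176, 0.984, 0.0], [0.984, -0.176, 0.0], [0.0, 0.0, -1.0]]
force: [-0.4, 0.2, -0.8]
opening: 0.25
22.65 case xy [75.8  0.8] z 0.2637 Fcase [-0.5  0.1] -0.8
```

Clear with no contact, so I continue up.

```bash
python3 -m handwheel '[{"hand":-0.5,"dx":0,"dy":0,"dz":1.5,"wx":0,"wy":0,"wz":0},{"hand":-0.5,"dx":0,"dy":0,"dz":2,"wx":0,"wy":0,"wz":0},{"hand":-0.5,"dx":0,"dy":0,"dz":2.5,"wx":0,"wy":0,"wz":0},{"hand":-0.5,"dx":0,"dy":0,"dz":2.5,"wx":0,"wy":0,"wz":0},{"hand":-0.5,"dx":0,"dy":0,"dz":2,"wx":0,"wy":0,"wz":0},{"hand":-0.5,"dx":0,"dy":0,"dz":0,"wx":0,"wy":0,"wz":0},{"hand":-0.5,"dx":0,"dy":0,"dz":0,"wx":0,"wy":0,"wz":0}]'; python3 st.py
python3 - <<'E'
from h import *
p,d=vision.capture('side'); cv2.imwrite('pics/side7.png',p[:,:,::-1])
p2,d2=vision.capture('top'); cv2.imwrite('pics/top7.png',p2[:,:,::-1])
z=np.load('case.npz');P=cloud('side',d)
ok=d>0
c=(P[...,:2]-z['t'])@z['R']; 
# lid underside/edge points: case y within +-125, z .12-.29, x -20..110
m=ok&(abs(c[...,1])<.125)&(P[...,2]>.12)&(P[...,2]<.30)&(c[...,0]>-.05)&(c[...,0]<.11)
X=np.stack([c[...,0][m],P[...,2][m]],1); print(len(X))
th=np.degrees(np.arctan2(X[:,1]-.093,.1-X[:,0])); print(np.histogram(th,bins=range(40,120,4)))
for deg in (60,64,68,71.6):
    t=np.radians(deg); R=np.array([[np.cos(t),np.sin(t)],[-np.sin(t),np.cos(t)]])
    q=[]
    for x,y,zz in [(-.2,.13,.0055),(-.2,-.13,.0055),(-.16,.055,.0405),(-.16,-.055,.0405)]:
        a=R@[x,zz]; xy=z['R']@[.1+a[0],y]+z['t']; q.append([*xy,.093+a[1]])
    print(deg,proj('side',q).round().tolist(),proj('top',q).round().tolist())
E
```

```text
time_s: 23.35
position: [0.699, -0.0205, 0.3685]
tcp_rot: [[0.176, 0.984, 0.001], [0.984, -0.176, -0.0], [0.0, 0.001, -1.0]]
force: [0.6, 0.2, -0.8]
opening: 0.25
23.35 case xy [75.6  0.7] z 0.3685 Fcase [0.5 0.3] -0.8
1963
(array([   0,    0,   54,   85,   36,  223, 1206,  116,   29,   74,  140,
          0,    0,    0,    0,    0,    0,    0,    0]), array([ 40,  44,  48,  52,  56,  60,  64,  68,  72,  76,  80,  84,  88,
        92,  96, 100, 104, 108, 112, 116]))
60 [[268.0, 217.0], [309.0, 168.0], [259.0, 206.0], [278.0, 185.0]] [[262.0, 206.0], [382.0, 225.0], [300.0, 190.0], [351.0, 198.0]]
64 [[262.0, 213.0], [303.0, 165.0], [254.0, 204.0], [273.0, 184.0]] [[262.0, 200.0], [384.0, 218.0], [301.0, 185.0], [351.0, 192.0]]
68 [[256.0, 210.0], [298.0, 163.0], [249.0, 203.0], [268.0, 182.0]] [[263.0, 194.0], [385.0, 212.0], [302.0, 180.0], [352.0, 187.0]]
71.6 [[250.0, 208.0], [293.0, 160.0], [245.0, 202.0], [264.0, 181.0]] [[264.0, 188.0], [386.0, 206.0], [303.0, 175.0], [353.0, 182.0]]
```

View pics/side7.png

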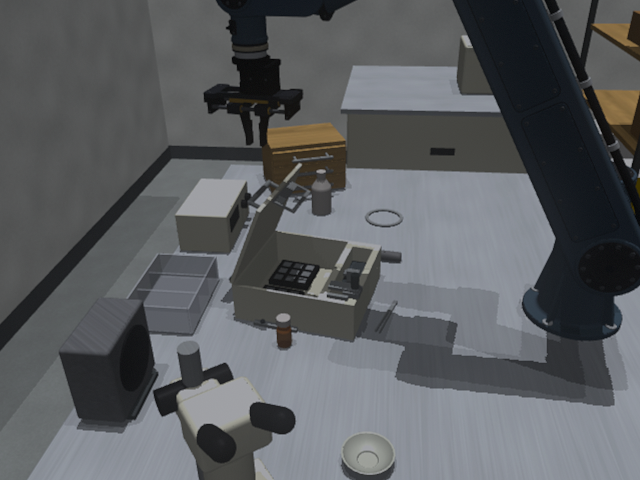

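View pics/top7.png

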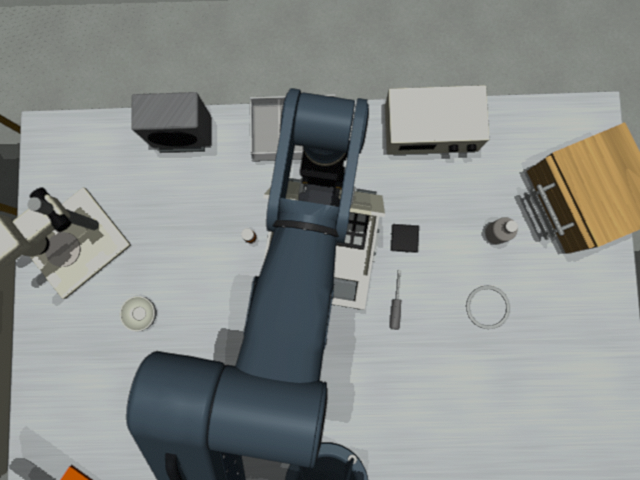

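The lid's far front corner is at about (299,165) in the side view, which fits 66–68°. The gripper is clear and the bystanders look unmoved, so I'll hand in.

```bash
python3 -c "
from rig import hand_in
hand_in()"; python3 st.py
```

```text
the job is handed in; nothing more can be done
the job is handed in; nothing more can be done
```

The case is open and handed in: the lid stands at about 66–68° with the gripper clear above it, at about 23.5 s of the 61 s allowed.

- **Bolt:** I drew it back against its stop. The tool travelled about 24.5 mm, and the side view put the knob close to the fully drawn position.
- **Lid against the catch:** it stopped 13 mm up at the handle. The highest reading there was about 16 N in all, 13.7 N of it vertical. I then eased it down 2 mm and let go.
- **Catch lug:** I felt contact and pushed it about 11 mm to the left to its firm stop, at no more than about 10 N.
- **Raising the lid:** it passed the catch point with about 4 N.
- **Last checks:** tool force was near zero after release. The tray, jar, screwdriver, dish, ring and bottle look unmoved in both pictures. The tweezers show only in the side view, where they look unmoved.

**What disagreed:**
- My lid arc ran 2–3 mm too tight midway. That put about 17 N on the handle until I corrected it outward.
- The camera placed the lug at case y of about -28 mm. Contact came some 6 mm later than I expected, probably because the fingertips are thinner than I assumed.
- My first move command was refused for leaving out some of the keys, and nothing moved.

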